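Pack the hand drill and the bottle into the sloping foam case

TASK

Put the small aluminium hand drill and the flat glass bottle away in the sloping foam case: lay each one in the cutout of its own outline, slim end uphill, and press it fully home until it lies flat on the cutout's floor. The foam grips snugly, so they must be pushed in, not dropped; leave both there and don't disturb the other things on the counter.

Things in the scene. Friction and masses are not known exactly. Their poses are not given: they have to be found in the camera images.
- drill_center (a point): Hand drill (about 170 g), flat-sided aluminium body 62 long x 32 wide x 36 mm high; at its +x end a steel chuck (22 mm thick, 34 long) and a bit (4 mm thick, 20 long), at mid-height; bit's tip 85 mm from this point; lying on the grey cutting mat. The point is the centre of its grip body, half-way up (18 mm above its underside); x points along its length towards the bit, z is up. 
- bottle_center (a point): Small flat-sided amber glass bottle (about 140 g), body 70 long x 46 wide x 36 mm high, with a neck (22 mm thick, 10 mm long) and a black screw lid (28 mm thick, 16 mm long) on its +x end; the lid's end is 61 mm from this point; lying on the grey cutting mat. The point is the centre of its glass body, half-way up (18 mm above its underside); x points along its length towards the lid, z is up. 
- drill: the same hand drill, origin under the middle of its grip body, 18 mm below drill_center; same axes
- bottle: the same bottle, origin under the middle of its glass body, 18 mm below bottle_center; same axes
- insert: Dark foam block, 170 x 230 x 40 mm, in a fixed thin aluminium case tray on a stand; it slopes 28 degrees, low edge to the robot, high edge 131 mm up. Origin: centre of the foam's underside; x up the slope, y to the left along the foam, z squarely out of it. It has two cutouts 20 mm deep (lighter grey floor), each a wide part for a body and, uphill of it, a narrow channel for its slim end
- drill_home (a point): where drill_center is when the drill is home, at [-22, -53, 38] mm in the insert's frame, same axes: the middle of the right-hand cutout's wide part (68 x 37 mm), 18 mm above its floor, 2 mm below the foam surface. Its channel is 26 mm wide and ends 88 mm uphill of this point. Once home the drill stands 16 mm above the foam surface
- bottle_home (a point): where bottle_center is when the bottle is home, at [-22, 50, 38] mm in the insert's frame, same axes: the middle of the left-hand cutout's wide part (76 x 51 mm), 18 mm above its floor, 2 mm below the foam surface. Its channel is 34 mm wide and ends 64 mm uphill of this point. Once home the bottle stands 16 mm above the foam surface
- lip_drill_l (a joint): one of the four soft rounded foam lips, 36 mm long, one along each long side of both wide parts: 0 = at rest, m pushed back into the foam. Each bulges 4 mm from the wall, most at 11 mm below the surface, so the gap between two lips is 3 mm less than the item's width. They stop an item some 6 mm deep until it is pushed squarely to the foam with about 8 to 15 N, then grip it (about 9 N a side)
- saucer: white ceramic saucer, 130 mm across, 18 mm high, bystander; origin under its centre
- screwdriver: screwdriver, 170 mm, lying crosswise on the counter between the robot and the foam case, bystander; origin under its middle
- square: grey tape measure, 55 x 55 x 28 mm, bystander; origin under its centre
- jar: glass jar with a steel lid, 60 mm across, 75 mm high, bystander; origin under its centre
Not all that is in view belongs to the job. What is shaped like the drill but green or pink is not meant. There is more than one size of the bottle; the job needs the smaller.

How it is judged (in metres and radians):
At the end, for the whole second after the job is handed in: The drill and the bottle each lie in their own foam cutout, slim end uphill, released and at rest: centre within 3 mm of its home height above the cutout's floor, within 4.5 mm sideways and 7 mm along the slope of its home point, and parallel to the foam within about 5 degrees (7 degrees in turn) (x of drill_center in the frame of drill_home between -0.007 and 0.007 m and y of drill_center in the frame of drill_home between -0.0045 and 0.0045 m and z of drill_center in the frame of drill_home between -0.003 and 0.003 m and angle between the z axis of each of drill_center, bottle_center and the z axis of insert, either way round below 0.09 rad and angle between the x axis of each of drill_center, bottle_center and the x axis of insert, either way round below 0.12 rad and linear speed of each of drill, bottle below 0.02 m/s and x of bottle_center in the frame of bottle_home between -0.007 and 0.007 m and y of bottle_center in the frame of bottle_home between -0.0045 and 0.0045 m and z of bottle_center in the frame of bottle_home between -0.003 and 0.003 m); the robot touches nothing.
It fails at once if one of the other things on the counter was pushed more than 30 mm from its place (distance of any of saucer, screwdriver, square, jar from where it was at the start of the episode above 0.03 m).
It also fails if it takes over 67 s, if anything falls off the work surface, if the arm or the gripper's body presses on something with over 40 N, if the wrist force passes 120 N, or if a joint passes its speed limit or range.

ROBOT

A 6-joint arm with a two-finger parallel gripper is mounted at the origin on the work surface. World frame = base frame: x ahead of the robot, y to its left, z up, the work surface at z = 0. Lengths are in m, angles in degrees, forces in N, time in s.
With the tool pointing down it reaches from about 0.25 to 0.725 m from the base axis. Payload 9.7 kg.
Tool frame: the origin (TCP) lies midway between the tips of the shut fingers; the grasp point (between the pads) lies 19 mm behind it; x points along the fingers, y is the direction in which the jaws open and shut, and the axes are right-handed (so a half turn about x gives the same grasp; the last joint's range is limited). The gripper opens to 85 mm and grips with 20 to 120 N. Pads are 22 mm wide; open, the fingers measure 114 mm over their backs; the gripper's body (76 mm by 85 mm) begins 54 mm behind the grasp point. The pads swing forward as they close: fully open they stand 13 mm farther back than shut.
Start: joints at [-76.49, 4.979, 10.078, 95.1, 0, 90], TCP at [0.128, -0.535, 0.231] pointing down, gripper open.
Joint ranges: [-179.16, 179.16], [-48.56, 103.87], [-65.8, 70.77], [-126.05, 130.52], [-82.76, 87.17], [-180, 180]. Speed limits (degrees/s): [127.2, 127.2, 147.25, 180, 180, 180].

INTERFACE

Orientations are given as [roll, pitch, yaw] about the fixed x, y, z axes, in that order (R = Rz(yaw) Ry(pitch) Rx(roll)).
In Python, from workcell import bot, cams gives the robot as it stands.
- The arm moves only by the tool apply_moves, never from a script. Its argument "commands" is a list of rows, each a list of 5 numbers: the shift along the tool's x, y, z in m, then the turn about the tool's x in rad, then the opening, from -1 (shut) to 1 (fully open). In form: [[tx, ty, tz, roll, hand], ...]. A call has 1 to 12 rows; each row is the pose to reach, as a shift and turn from the pose measured when the call began, along the tool's axes at that moment; what a row does not reach only later rows make up. A row lasts 1/10 s, in which the tool goes at most 50 mm and 8.59 degrees, less where a joint would pass 70% of its speed; a pose out of reach is approached as far as the arm can. A call with a gripper value outside its range is refused whole. The fingers move at their own pace and stop on an object; "newtons" is the grip in N (left out, the last holds). Time passes only in rows, so rows that repeat a pose let the fingers close. It gives the time, the measured TCP pose, the force and the opening at its end, in the units of the state.
- bot.get_obs(): the state, without advancing time (a new reading comes with each control period).
- cams.camera(name): name is "scene" or "top" or "wrist"; returns a dict with "frame" (400x640x3 uint8, blue, green, red), "depth" (400x640 float32, m along the optical axis (not along the pixel's ray), 0 where there is no reading), "camera_matrix" (3x3 intrinsics, pixels), "D" ([k1, k2, p1, p2, k3] as OpenCV has them; the pictures are not rectified), "R" (3x3) and "t" (3): a world point X has camera coordinates R X + t; the wrist camera has in their place "mount" (4x4, takes a point from camera to tool coordinates, whose origin is the TCP and whose axes are the tool frame's). Camera axes: x right, y down, z forward; pixel columns grow to the right and rows downward; lengths in m; the calibration is good to about 2 mm. A picture is of the moment at which its call begins: read the wrist's pose just before it.
- bot.job_done(): hands the job in, once; it reports no verdict.
Trained networks look in the newest picture that a camera, given by its name, has taken for a name from the list of things; names that differ only in an ending like _2 or _b are one class to them, and where a whole thing is asked for, a point or a joint stands for the part that bears it (a point fixed in the world has none). Each returns a list of dicts, best first, with "confidence" (0 to 1); they miss things now and then, are a little off and sometimes report something else, mostly with a low value. They report only what shows in the picture. A call takes as long as a camera call. They do not tell look-alikes from the thing itself.
- cams.spot_in(name, camera): "rect" ([left, top, right, bottom] in pixels, round what is visible of it).
The state is a dict: "time": time; "q": joint angles; "qd": joint speeds; "joint_efforts": joint torques, N m; "ee_pos": TCP position; "tcp_rot": TCP orientation; "wrist_force": force on the tool from outside, world axes, zero at the start; "torque": the same for the moment, N m; "opening": finger opening in m.
Only numpy, scipy, OpenCV 4.12 (cv2) and the standard library are available. Lean on these libraries where they do the work, as an engineer would, in place of code of your own. Each camera call takes 0.05 s, during which the arm holds its last target. There are 200 camera calls.

## Working session

There is one attempt and no reset: what is moved stays moved. The work goes in short steps, Python scripts to look and compute and a tool call to move; the robot and the scene stay as the last step left them, time stands still between calls to the robot, and variables do not carry over. Pictures are saved under pics/ and viewed, about 8 in all and at most 12, crops included, and the job is handed in when it is done.

Besides the shell and the picture viewer there is one more tool, called after "Call:" as name(argument=value, ...), one argument or row to a line, values as JSON. apply_moves: Moves the arm, as the interface text tells. Its arguments: {"type":"object","properties":{"commands":{"type":"array"},"newtons":{"type":"number"}},"required":["commands"]}

```bash
mkdir -p pics; ls; python3 - <<'E'
from workcell import bot, cams
import cv2, numpy as np, pickle
print(bot.get_obs())
d={}
for n in ("scene","top"):
    c=cams.camera(n); d[n]=c
    cv2.imwrite(f"pics/{n}0.png",c["frame"])
    print(n,c["camera_matrix"].tolist(),c["D"],c["R"].tolist(),c["t"])
    for k in ("drill","bottle","insert","saucer","screwdriver","square","jar"):
        print(k,[(np.round(r["rect"]).tolist(),round(r["confidence"],2)) for r in cams.spot_in(k,n)][:5])
pickle.dump(d,open("c0.pkl","wb"))
E
```

```text
pics
{'time': 0.0, 'q': array([-7.64903219e+01,  5.01118598e+00,  1.00336070e+01,  9.51004629e+01,
       -6.31384879e-04,  9.00015374e+01]), 'qd': array([ 0.00923753, -0.12851282, -0.0234193 ,  0.03089317, -0.04577945,
       -0.0702147 ]), 'joint_efforts': array([-5.21439506e-04, -5.20384526e+01,  4.64803898e+01,  1.61192886e-02,
       -5.22390314e-05, -7.52912740e-06]), 'ee_pos': array([ 0.12842588, -0.53454794,  0.23057467]), 'tcp_rot': array([-89.53493136,  89.9219555 , 103.97320972]), 'wrist_force': array([0.17807061, 0.42982407, 0.25979302]), 'torque': array([-0.0032074 , -0.02890981, -0.02525563]), 'opening': 0.08581137492354857}
scene [[375.34953042799873, 0.0, 324.29390846810367], [0.0, 375.34953042799873, 197.907630491738], [0.0, 0.0, 1.0]] [-0.04706953  0.          0.          0.          0.        ] [[-0.5438453358895518, 0.8389842586478294, -0.018375646174564976], [0.6007136970227097, 0.37391704963322275, -0.7066322199014804], [-0.585982341748016, -0.3953371393314044, -0.7073423792088053]] [ 0.27931485 -0.21818855  1.48379331]
drill [([243.0, 169.0, 264.0, 187.0], 0.73
[... 616 characters left out ...]
, 0.024768344067884765, -0.08831794279595179], [0.08857620685861506, 0.009529335536883482, -0.9960238186623678]] [-0.01933567  0.49556988  1.18085701]
drill [([457.0, 251.0, 491.0, 260.0], 0.69), ([414.0, 189.0, 433.0, 220.0], 0.59), ([398.0, 254.0, 428.0, 270.0], 0.57)]
bottle [([353.0, 180.0, 374.0, 210.0], 0.88), ([216.0, 265.0, 251.0, 301.0], 0.7)]
insert [([200.0, 134.0, 290.0, 204.0], 0.97)]
saucer [([381.0, 113.0, 421.0, 148.0], 0.66)]
screwdriver [([252.0, 225.0, 309.0, 236.0], 0.66), ([335.0, 123.0, 358.0, 146.0], 0.65)]
square [([334.0, 125.0, 360.0, 146.0], 0.51), ([198.0, 132.0, 288.0, 207.0], 0.48)]
jar [([175.0, 216.0, 196.0, 234.0], 0.57), ([354.0, 184.0, 371.0, 210.0], 0.47)]
```

```bash
python3 - <<'E'
import cv2
f=cv2.imread("pics/top0.png")[100:320,160:520]
cv2.imwrite("pics/top0c.png",cv2.resize(f,(792,484),interpolation=cv2.INTER_CUBIC))
f=cv2.imread("pics/scene0.png")[120:310,180:490]
cv2.imwrite("pics/scene0c.png",cv2.resize(f,(775,475),interpolation=cv2.INTER_CUBIC))
E
```

```text
(no output)
```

View pics/top0c.png

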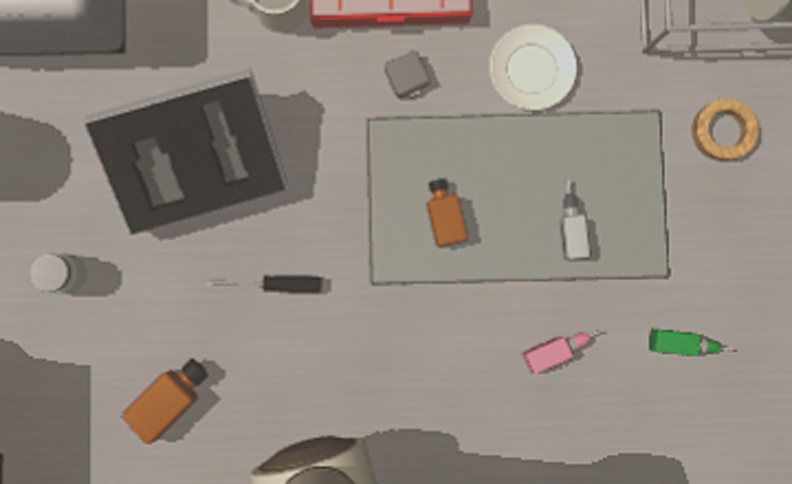

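View pics/scene0c.png

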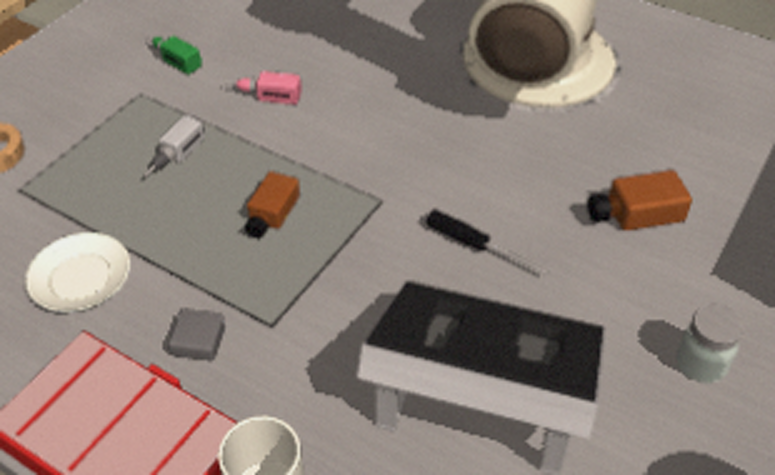

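The top crop shows the amber bottle at full px (363,198) and the silver drill at (421,207), both on the mat with their slim ends forward. The foam is at (245,170), and the larger bottle and the green and pink drills lie off the mat. Next I'll get coarse positions, then refine them with the wrist camera.

```bash
cat > h.py <<'E'
import numpy as np, cv2, pickle
from scipy.spatial.transform import Rotation as Ro
def cloud(c,pose=None):
    """world xyz per pixel; pose=(4x4 tool->world) for wrist"""
    h,w=c["depth"].shape
    uv=np.stack(np.meshgrid(np.arange(w),np.arange(h)),-1).reshape(-1,1,2).astype(float)
    n=cv2.undistortPoints(uv,c["camera_matrix"],np.array(c["D"])).reshape(h,w,2)
    d=c["depth"]; P=np.dstack([n*d[...,None],d])
    if pose is None: W=(P-c["t"])@c["R"]
    else:
        T=pose@c["mount"]; W=P@T[:3,:3].T+T[:3,3]
    W[d<=0]=np.nan; return W
def toolpose(o):
    T=np.eye(4); T[:3,:3]=Ro.from_euler("xyz",o["tcp_rot"],degrees=True).as_matrix(); T[:3,3]=o["ee_pos"]; return T
def planefit(p):
    for _ in range(4):
        m=p.mean(0); n=np.linalg.svd(p-m,full_matrices=False)[2][2]; r=(p-m)@n
        p=p[abs(r)<max(2*r.std(),1e-3)]
    return m,n*np.sign(n[2])
E
python3 - <<'E'
from h import *
d=pickle.load(open("c0.pkl","rb"))
from workcell import bot,cams
print(toolpose(bot.get_obs()).round(3)); c=cams.camera("wrist"); print(c["mount"].round(4).tolist(),c["camera_matrix"].round(1).tolist(),c["D"])
W=cloud(d["top"]);hsv=cv2.cvtColor(d["top"]["frame"],cv2.COLOR_BGR2HSV)
for n,(x0,y0,x1,y1) in dict(bottle=(348,176,380,216),drill=(408,176,436,224),insert=(190,125,300,212),screw=(248,220,312,240),jar=(170,210,200,240)).items():
    w=W[y0:y1,x0:x1].reshape(-1,3); w=w[np.isfinite(w).all(1)]
    t=w[w[:,2]>0.012]; print(n,"floor",np.percentile(w[:,2],10).round(4),"top",np.percentile(t[:,2],95).round(4),len(t))
    r=cv2.minAreaRect((t[:,:2]*1000).astype(np.float32)); print(r, t.mean(0).round(3))
    if n=="insert":
        g=hsv[y0:y1,x0:x1,2].reshape(-1); f=W[y0:y1,x0:x1].reshape(-1,3); k=(g<70)&(f[:,2]>0.03)
        m,nn=planefit(f[k]); print("plane",m,nn,"tilt",np.degrees(np.arccos(nn[2])),"uphill yaw",np.degrees(np.arctan2(-nn[1],-nn[0])))
E
```

```text
[[-0.     0.234 -0.972  0.128]
 [ 0.    -0.972 -0.234 -0.535]
 [-1.    -0.     0.     0.231]
 [ 0.     0.     0.     1.   ]]
[[0.0006, -0.3125, 0.9499, -0.1424], [1.0, 0.0006, -0.0004, 0.0005], [-0.0005, 0.9499, 0.3125, -0.0803], [0.0, 0.0, 0.0, 1.0]] [[285.3, 0.0, 316.3], [0.0, 285.3, 200.8], [0.0, 0.0, 1.0]] [-0.00052595  0.          0.          0.          0.        ]
bottle floor -0.0014 top 0.0402 388
((501.6477355957031, -150.3702392578125), (95.93688201904297, 45.85683059692383), 11.708588600158691) [ 0.496 -0.15   0.035]
drill floor -0.0015 top 0.0403 297
((485.8514404296875, -335.5899353027344), (115.38890075683594, 32.45402526855469), 2.3009049892425537) [ 0.471 -0.334  0.033]
insert floor -0.004 top 0.1258 4536
((590.640625, 214.44085693359375), (174.36239624023438, 239.1666259765625), 14.793240547180176) [0.588 0.212 0.088]
plane [0.58584178 0.21179721 0.09286542] [-0.45367634 -0.11970861  0.88308982] tilt 27.982637780175473 uphill yaw 14.781364343838167
screw floor -0.0047 top 0.0252 226
((406.06610107421875, 117.65625), (165.72760009765625, 25.24887466430664), 85.25147247314453) [0.403 0.089 0.02 ]
jar floor -0.0044 top 0.076 376
((425.29046630859375, 407.9398193359375), (55.133453369140625, 55.389041900634766), 30.642688751220703) [0.425 0.403 0.061]
```

Call:
apply_moves(
  commands=[
    [0.0, -0.287, -0.44, 0.03, 1],
    [0.0, -0.287, -0.44, 0.03, 1],
    [0.0, -0.287, -0.44, 0.03, 1],
    [0.0, -0.287, -0.44, 0.03, 1],
    [0.0, -0.287, -0.44, 0.03, 1],
    [0.0, -0.287, -0.44, 0.03, 1],
    [0.0, -0.287, -0.44, 0.03, 1],
    [0.0, -0.287, -0.44, 0.03, 1],
    [0.0, -0.287, -0.44, 0.03, 1],
    [0.0, -0.287, -0.44, 0.03, 1],
    [0.0, -0.287, -0.44, 0.03, 1],
    [0.0, -0.287, -0.44, 0.03, 1],
  ],
)

```text
time: 2.05
ee_pos: [0.491, -0.1504, 0.2307]
tcp_rot: [-68.8, 90.0, 123.3]
wrist_force: [-0.7, -0.1, 0.4]
opening: 0.0859
```

```bash
cat > w.py <<'E'
from h import *
from workcell import bot,cams
def shot(tag):
    T=toolpose(bot.get_obs()); c=cams.camera("wrist"); pickle.dump((c,T),open(tag+".pkl","wb")); cv2.imwrite(f"pics/{tag}.png",c["frame"]); return c,T,cloud(c,T)
def blob(W,x,y,r,zlo,zhi,m=None):
    k=(np.hypot(W[...,0]-x,W[...,1]-y)<r)&(W[...,2]>zlo)&(W[...,2]<zhi)
    if m is not None: k&=m
    return W[k]
E
python3 - <<'E'
from w import *
c,T,W=shot("w1"); print(T.round(4))
hsv=cv2.cvtColor(c["frame"],cv2.COLOR_BGR2HSV)
for n,x,y in (("bottle",.489,-.153),("drill",.459,-.337)):
    f=blob(W,x,y,.1,-.02,.012); print(n,"mat z",np.median(f[:,2]))
    t=blob(W,x+.02,y,.09,.012,.06); print(len(t),np.percentile(t[:,2],[5,50,95]).round(4)); print(cv2.minAreaRect((t[:,:2]*1e3).astype(np.float32)))
    t=t[t[:,2]>np.percentile(t[:,2],90)-.004]; r=cv2.minAreaRect((t[:,:2]*1e3).astype(np.float32)); print(" top face",r,t.mean(0).round(4))
p=blob(W,.586,.212,.2,.04,.2,hsv[...,2]<70); print(len(p)); 
if len(p)>200:
    m,n=planefit(p); print(m,n,np.degrees(np.arccos(n[2])))
E
```

```text
[[-4.000e-04  2.082e-01 -9.781e-01  4.910e-01]
 [ 6.000e-04 -9.781e-01 -2.082e-01 -1.504e-01]
 [-1.000e+00 -6.000e-04  2.000e-04  2.307e-01]
 [ 0.000e+00  0.000e+00  0.000e+00  1.000e+00]]
bottle mat z 0.0030134090697514493
2622 [0.028  0.0382 0.0397]
((503.8959655761719, -152.17938232421875), (95.33331298828125, 45.237205505371094), 11.094884872436523)
 top face ((503.2218933105469, -152.22003173828125), (93.54412078857422, 44.91197967529297), 11.090460777282715) [ 0.4924 -0.1541  0.0384]
drill mat z 0.0028821498053490657
2043 [0.0178 0.0362 0.0395]
((487.8388671875, -336.2541198730469), (116.47888946533203, 32.17771911621094), 4.123656272888184)
 top face ((461.56011962890625, -338.4017028808594), (62.05809783935547, 32.078102111816406), 4.757543087005615) [ 0.4631 -0.3373  0.0383]
7770
[0.55967213 0.1250777  0.06868279] [-0.45237239 -0.12041058  0.88366312] 27.912549240862823
```

View pics/w1.png

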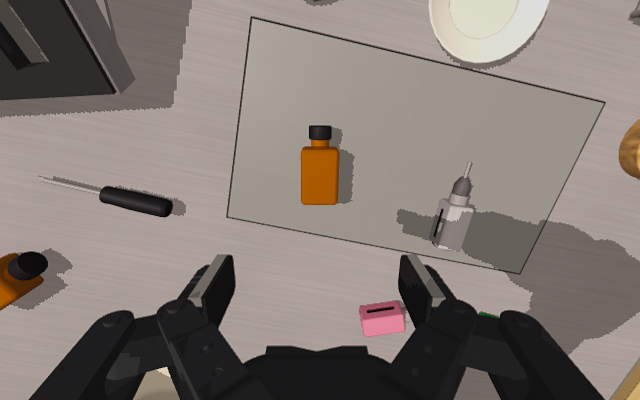

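The wrist view shows the bottle body at about (320,177) and the drill at (452,224). Positions agree with the top camera to about 2 mm. Next I'll grasp the bottle.

Call:
apply_moves(
  commands=[
    [0.05, 0.0042, 0.001, 0.016, 1],
    [0.1, 0.0042, 0.001, 0.016, 1],
    [0.14, 0.0042, 0.001, 0.016, 1],
    [0.175, 0.0042, 0.001, 0.016, 1],
    [0.2, 0.0042, 0.001, 0.016, 1],
    [0.2145, 0.0042, 0.001, 0.016, 1],
    [0.2145, 0.0042, 0.001, 0.016, 1],
    [0.2145, 0.0042, 0.001, 0.016, -1],
    [0.2145, 0.0042, 0.001, 0.016, -1],
    [0.2145, 0.0042, 0.001, 0.016, -1],
    [0.2145, 0.0042, 0.001, 0.016, -1],
    [0.2145, 0.0042, 0.001, 0.016, -1],
  ],
  newtons=30,
)

```text
time: 3.3
ee_pos: [0.4906, -0.1562, 0.018]
tcp_rot: [147.3, 89.9, -21.7]
wrist_force: [-0.9, 0.3, 6.4]
opening: 0.0456
```

Call:
apply_moves(
  commands=[
    [-0.03, 0, 0, 0, -1],
    [-0.08, 0, 0, 0, -1],
    [-0.13, -0.02, -0.003, 0, -1],
    [-0.17, -0.05, -0.006, -0.02, -1],
    [-0.21, -0.09, -0.012, -0.03, -1],
    [-0.25, -0.13, -0.017, -0.05, -1],
    [-0.28, -0.17, -0.022, -0.066, -1],
    [-0.28, -0.22, -0.029, -0.066, -1],
    [-0.28, -0.27, -0.036, -0.066, -1],
    [-0.28, -0.31, -0.041, -0.066, -1],
    [-0.28, -0.344, -0.046, -0.066, -1],
    [-0.28, -0.344, -0.046, -0.066, -1],
  ],
)

```text
time: 4.5
ee_pos: [0.4798, 0.1601, 0.2976]
tcp_rot: [-91.6, 88.6, 106.1]
wrist_force: [-0.3, -0.8, -1.3]
opening: 0.0452
```

```bash
python3 - <<'E'
from w import *
c,T,W=shot("w2"); print(T.round(4), bot.get_obs()["opening"],bot.get_obs()["wrist_force"])
hsv=cv2.cvtColor(c["frame"],cv2.COLOR_BGR2HSV)
k=(np.hypot(W[...,0]-.588,W[...,1]-.213)<.16)&(W[...,2]>.035)&(W[...,2]<.16)&(hsv[...,2]<75)
m,n=planefit(W[k]); print("plane",m,n,np.degrees(np.arccos(n[2])),"yaw",np.degrees(np.arctan2(-n[1],-n[0])))
ex=np.array([0,0,1])-n[2]*n; ex/=np.linalg.norm(ex); ey=np.cross(n,ex)
o0=np.array([.588,.213,0]); o0[2]=m[2]-((o0-m)[:2]@n[:2])/n[2]
L=np.stack([(W-o0)@ex,(W-o0)@ey,(W-o0)@n],-1)
reg=(abs(L[...,0])<.1)&(abs(L[...,1])<.13)
cut=reg&(L[...,2]<-.012)&(L[...,2]>-.024)
# rasterised height map 0.5mm
N,lab,st,ce=cv2.connectedComponentsWithStats(cut.astype(np.uint8))
for i in range(1,N):
    if st[i,4]>300:
        p=L[lab==i]; print(st[i],"z",np.median(p[:,2]).round(4),"x",np.percentile(p[:,0],[1,99]).round(4),"y",np.percentile(p[:,1],[1,99]).round(4))
        for a in np.arange(-.08,.08,.01):
            q=p[(p[:,0]>a)&(p[:,0]<a+.01)]
            if len(q)>15: print("  x%.3f"%(a+.005),np.percentile(q[:,1],[2,98]).round(4),len(q))
top=reg&(abs(L[...,2])<.003); p=L[top]; print("foam ext",np.percentile(p[:,:2],[.3,99.7],axis=0).round(4))
print("o0",o0,"ex",ex,"ey",ey)
E
```

```text
[[-6.800e-03  3.040e-01 -9.527e-01  4.798e-01]
 [ 2.370e-02 -9.524e-01 -3.041e-01  1.601e-01]
 [-9.997e-01 -2.470e-02 -7.000e-04  2.976e-01]
 [ 0.000e+00  0.000e+00  0.000e+00  1.000e+00]] 0.04499809093164844 [ 0.13856783 -0.79081034 -2.15532829]
plane [0.59036798 0.20908055 0.09582086] [-0.45342684 -0.1214532   0.88297974] 27.996076358368782 yaw 14.995029957714783
[ 334   12   40  109 2650] z -0.02 x [-0.0651  0.0517] y [-0.0716 -0.0398]
  x-0.065 [-0.0734 -0.0383] 184
  x-0.055 [-0.0702 -0.0413] 167
  x-0.045 [-0.07   -0.0418] 175
  x-0.035 [-0.07   -0.0414] 189
  x-0.025 [-0.0701 -0.0415] 198
  x-0.015 [-0.0705 -0.0407] 220
  x-0.005 [-0.0731 -0.0384] 242
  x0.005 [-0.068  -0.0436] 207
  x0.015 [-0.068  -0.0437] 223
  x0.025 [-0.068  -0.0437] 238
  x0.035 [-0.068  -0.0437] 253
  x0.045 [-0.068  -0.0438] 276
  x0.055 [-0.0681 -0.044 ] 78
[ 241   35   46   85 2852] z -0.0199 x [-0.0691  0.0264] y [0.0271 0.0734]
  x-0.065 [0.0264 0.0736] 346
  x-0.055 [0.0283 0.0719] 253
  x-0.045 [0.0291 0.0704] 251
  x-0.035 [0.0288 0.0708] 272
  x-0.025 [0.0291 0.071 ] 292
  x-0.015 [0.0285 0.071 ] 310
  x-0.005 [0.0263 0.0735] 368
  x0.005 [0.0353 0.0672] 261
  x0.015 [0.035  0.0651] 283
  x0.025 [0.0353 0.0652] 216
foam ext [[-0.0932 -0.1165]
 [ 0.0677  0.1125]]
o0 [0.588      0.213      0.09514397] ex [0.85291276 0.22845799 0.4694111 ] ey [-2.58735256e-01  9.65948274e-01 -1.38777878e-17]
```

View pics/w2.png

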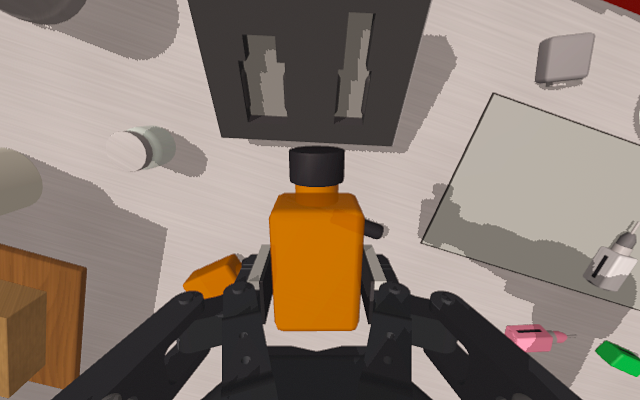

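The wrist view shows the bottle held straight, with both cutouts clear ahead at about (265,75) and (352,65). I'll re-measure the cutout rims with rays cut at the foam surface plane, which removes occlusion bias, from the settled wrist camera and the top camera.

```bash
cat > foam.py <<'E'
from w import *
def rims(c,T,W):
    v=cv2.cvtColor(c["frame"],cv2.COLOR_BGR2HSV)[...,2]
    k=(np.hypot(W[...,0]-.58,W[...,1]-.213)<.15)&(W[...,2]>.035)&(W[...,2]<.16)&(v<75)
    m,n=planefit(W[k]); C=(T@c["mount"])[:3,3] if T is not None else -c["R"].T@c["t"]
    ex=np.array([0,0,1])-n[2]*n; ex/=np.linalg.norm(ex); ey=np.cross(n,ex)
    o=np.array([.58,.211,0]); o[2]=m[2]-((o-m)[:2]@n[:2])/n[2]
    h=(W-o)@n; s=((C-o)@n)/((C-o)@n-h); S=C+(W-C)*s[...,None]
    X=(S-o)@ex; Y=(S-o)@ey
    cut=(abs(X)<.1)&(abs(Y)<.12)&(h<-.003)&(h>-.03)
    N,lab,st,_=cv2.connectedComponentsWithStats(cut.astype(np.uint8))
    print("o",o.round(4),"n",n.round(4),"tilt",np.degrees(np.arccos(n[2])).round(2),"yaw",np.degrees(np.arctan2(-n[1],-n[0])).round(2))
    for i in range(1,N):
        x,y=X[lab==i],Y[lab==i]
        if len(x)<120 or x.ptp()>.15 if hasattr(x,'ptp') else len(x)<120: continue
        w=x<np.median(x)-.0; print(len(x),"x",np.percentile(x,[.5,99.5]).round(4),"y",np.percentile(y,[1,99]).round(4),"narrow y",np.percentile(y[x>.018],[2,98]).round(4))
E
python3 - <<'E'
from foam import *
c,T,W=shot("w3"); print(T[:3,3].round(4)); rims(c,T,W)
d=pickle.load(open("c0.pkl","rb"))["top"]; rims(d,None,cloud(d))
E
```

```text
[0.4797 0.159  0.2976]
o [0.58   0.211  0.0908] n [-0.4534 -0.1215  0.883 ] tilt 28.0 yaw 15.0
169 x [-0.0809  0.078 ] y [-0.1184 -0.1171] narrow y [-0.1184 -0.1172]
3109 x [-0.053   0.0659] y [-0.0724 -0.0373] narrow y [-0.0672 -0.0426]
3380 x [-0.057   0.0421] y [0.0232 0.0718] narrow y [0.0316 0.0633]
o [0.58   0.211  0.0897] n [-0.4537 -0.1198  0.8831] tilt 27.99 yaw 14.79
295 x [-0.0816  0.0936] y [-0.1198  0.1154] narrow y [-0.1194  0.1142]
414 x [-0.0555  0.0649] y [-0.0717 -0.0343] narrow y [-0.0662 -0.039 ]
478 x [-0.062   0.0401] y [0.0239 0.0733] narrow y [0.0331 0.0651]
```

```bash
cat > st.py <<'E'
from w import *
import sys
def go(target,yaw,obs=None):
    """print tool-frame shift to reach world target, heading(-z) yaw deg"""
    T=toolpose(bot.get_obs()); d=T[:3,:3].T@(np.array(target)-T[:3,3]); h=np.degrees(np.arctan2(-T[1,2],-T[0,2]))
    print("shift",d.round(4),"roll",np.radians(h-yaw).round(4),"cur",T[:3,3].round(4),"yaw",h.round(2),"xaxis",T[:3,0].round(4))
E
python3 -c "
from st import *
go((.5502,.1964,.155),14.9); print(bot.get_obs()['qd'].round(2))"
```

```text
shift [ 0.143  -0.012  -0.0787] roll 0.0456 cur [0.4797 0.1581 0.2977] yaw 17.51 xaxis [-0.0067  0.0227 -0.9997]
[-1.41 -0.74 -0.44 -0.02 -0.23 -0.02]
```

Call:
apply_moves(
  commands=[
    [0.03, -0.003, -0.02, 0.01, -1],
    [0.06, -0.006, -0.04, 0.02, -1],
    [0.09, -0.009, -0.06, 0.03, -1],
    [0.12, -0.012, -0.0787, 0.045, -1],
    [0.143, -0.012, -0.0787, 0.045, -1],
    [0.143, -0.012, -0.0787, 0.045, -1],
    [0.143, -0.012, -0.0787, 0.045, -1],
    [0.143, -0.012, -0.0787, 0.045, -1],
  ],
)

```text
time: 5.4
ee_pos: [0.5562, 0.1774, 0.1572]
tcp_rot: [-92.6, 87.8, 104.1]
wrist_force: [-0.2, -0.0, -1.7]
opening: 0.0453
```

```bash
python3 -c "
from st import *
go((.5502,.1964,.0915),14.9); print(bot.get_obs()['qd'].round(2),bot.get_obs()['wrist_force'])"
```

```text
shift [ 0.0664 -0.0174  0.0004] roll 0.0311 cur [0.5562 0.1774 0.1572] yaw 16.68 xaxis [-0.0092  0.0368 -0.9993]
[ 0.41 -0.28  0.12 -0.34  0.09 -0.01] [-0.22524547 -0.01256351 -1.68766572]
```

```bash
python3 -c "
from st import *
o=bot.get_obs(); print(o['q'].round(2),o['qd'].round(2),o['joint_efforts'].round(1)); print(toolpose(o).round(3))"
```

```text
[ 16.63   8.63   5.86  87.13   2.17 179.95] [ 0.41 -0.28  0.12 -0.34  0.09 -0.01] [ -0.2 -56.1  46.8  -0.    0.1   0. ]
[[-0.009  0.287 -0.958  0.556]
 [ 0.037 -0.957 -0.287  0.177]
 [-0.999 -0.038 -0.002  0.157]
 [ 0.     0.     0.     1.   ]]
```

Call:
apply_moves(
  commands=[
    [0, -0.017, 0, 0.03, -1],
    [0, -0.017, 0, 0.03, -1],
    [0, -0.017, 0, 0.03, -1],
    [0, -0.017, 0, 0.03, -1],
  ],
)

```text
time: 5.8
ee_pos: [0.5558, 0.1785, 0.1581]
tcp_rot: [-90.9, 87.1, 105.5]
wrist_force: [0.5, -0.1, -1.1]
opening: 0.0452
```

```bash
python3 -c "
from st import *
o=bot.get_obs(); print(o['q'].round(2),o['qd'].round(2),o['joint_efforts'].round(1)); print(toolpose(o).round(4))
go((.5502,.1964,.0915),14.9)"
```

```text
[ 16.41   8.67   5.99  87.27   2.85 179.94] [ 0.13  0.19 -0.27 -0.16  0.03  0.09] [ -0.1 -57.9  48.1  -0.    0.2  -0. ]
[[-1.330e-02  2.831e-01 -9.590e-01  5.558e-01]
 [ 4.800e-02 -9.578e-01 -2.834e-01  1.785e-01]
 [-9.988e-01 -4.980e-02 -8.000e-04  1.581e-01]
 [ 0.000e+00  0.000e+00  0.000e+00  1.000e+00]]
shift [ 0.0675 -0.0154  0.0004] roll 0.0273 cur [0.5558 0.1785 0.1581] yaw 16.47 xaxis [-0.0133  0.048  -0.9988]
```

Joint 6 sits at its +180° limit, so this wrist orientation can't align with the foam; the tool needs the half-turned grasp. I'll put the bottle back on the mat and regrasp it with the tool turned by 180°.

Call:
apply_moves(
  commands=[
    [-0.002, 0.04, 0.02, 0.02, -1],
    [-0.004, 0.08, 0.04, 0.04, -1],
    [-0.006, 0.12, 0.06, 0.06, -1],
    [-0.008, 0.16, 0.085, 0.08, -1],
    [-0.01, 0.2, 0.105, 0.096, -1],
    [-0.012, 0.24, 0.125, 0.096, -1],
    [-0.015, 0.275, 0.145, 0.096, -1],
    [-0.015, 0.298, 0.157, 0.096, -1],
    [-0.015, 0.298, 0.157, 0.096, -1],
    [-0.015, 0.298, 0.157, 0.096, -1],
  ],
)

```text
time: 6.8
ee_pos: [0.4897, -0.1524, 0.1581]
tcp_rot: [-85.5, 87.1, 105.4]
wrist_force: [0.4, -0.2, -1.1]
opening: 0.0455
```

```bash
python3 -c "
from st import *
go((.49,-.152,.0195),11); print(bot.get_obs()['q'].round(1))"
```

```text
shift [ 0.1385  0.0065 -0.0009] roll -0.0018 cur [ 0.4897 -0.1524  0.1581] yaw 10.89 xaxis [-0.0133  0.0483 -0.9987]
[-18.6   0.7  -2.6  88.4   2.4 150.5]
```

Call:
apply_moves(
  commands=[
    [0.05, 0.002, 0, 0, -1],
    [0.09, 0.004, 0, 0, -1],
    [0.12, 0.006, -0.001, 0, -1],
    [0.133, 0.0065, -0.001, 0, -1],
    [0.1385, 0.0065, -0.001, 0, -1],
    [0.1385, 0.0065, -0.001, 0, -1],
    [0.1385, 0.0065, -0.001, 0, 1],
    [0.1385, 0.0065, -0.001, 0, 1],
    [0.1385, 0.0065, -0.001, 0, 1],
    [0.1385, 0.0065, -0.001, 0, 1],
    [0.1, 0.0045, -0.001, 0, 1],
    [0.05, 0.002, 0, 0, 1],
  ],
)

```text
time: 8.0
ee_pos: [0.4879, -0.1515, 0.107]
tcp_rot: [-81.2, 87.0, 109.6]
wrist_force: [1.4, -1.1, 1.4]
opening: 0.0851
```

Call:
apply_moves(
  commands=[
    [-0.04, 0, 0, -0.15, 1],
    [-0.06, 0, 0, -0.3, 1],
    [-0.06, 0, 0, -0.45, 1],
    [-0.06, 0, 0, -0.6, 1],
    [-0.06, 0, 0, -0.75, 1],
    [-0.06, 0, 0, -0.9, 1],
    [-0.06, 0, 0, -1.05, 1],
    [-0.06, 0, 0, -1.2, 1],
    [-0.06, 0, 0, -1.35, 1],
    [-0.06, 0, 0, -1.5, 1],
    [-0.06, 0, 0, -1.6, 1],
  ],
)

```text
time: 9.1
ee_pos: [0.489, -0.1546, 0.1671]
tcp_rot: [-173.5, 87.0, 109.4]
wrist_force: [-0.1, -0.3, -0.1]
opening: 0.086
```

Call:
apply_moves(
  commands=[
    [0, 0, 0, -0.15, 1],
    [0, 0, 0, -0.3, 1],
    [0, 0, 0, -0.45, 1],
    [0, 0, 0, -0.6, 1],
    [0, 0, 0, -0.75, 1],
    [0, 0, 0, -0.9, 1],
    [0, 0, 0, -1.05, 1],
    [0, 0, 0, -1.2, 1],
    [0, 0, 0, -1.35, 1],
    [0, 0, 0, -1.5, 1],
    [0, 0, 0, -1.54, 1],
    [0, 0, 0, -1.54, 1],
  ],
)

```text
time: 10.3
ee_pos: [0.489, -0.1546, 0.1672]
tcp_rot: [98.1, 87.0, 109.2]
wrist_force: [-0.3, 0.2, 0.1]
opening: 0.0857
```

```bash
python3 - <<'E'
from st import *
c,T,W=shot("w4"); print(T.round(3),bot.get_obs()["q"].round(1))
x,y=.49,-.153
f=blob(W,x,y,.1,-.02,.012); print("mat z",np.median(f[:,2]) if len(f) else None)
hsv=cv2.cvtColor(c["frame"],cv2.COLOR_BGR2HSV)
t=blob(W,x+.01,y,.1,.012,.06,hsv[...,0]<20); print(len(t),np.percentile(t[:,2],[5,50,95]).round(4))
t=blob(W,x+.01,y,.1,.012,.06); print(len(t),np.percentile(t[:,2],[5,50,95]).round(4),cv2.minAreaRect((t[:,:2]*1e3).astype(np.float32)))
c=cams.camera("top"); W=cloud(c); t=blob(W,x+.01,y,.1,.012,.06); print("top",len(t),cv2.minAreaRect((t[:,:2]*1e3).astype(np.float32)))
go((.4907,-.154,.018),191)
E
```

```text
[[-0.017 -0.193  0.981  0.489]
 [ 0.05   0.98   0.193 -0.155]
 [-0.999  0.052 -0.007  0.167]
 [ 0.     0.     0.     1.   ]] [-18.9   0.9  -1.3  89.6   2.4 -29.9]
mat z 0.002957942200152275
3364 [0.0279 0.0383 0.0397]
3652 [0.0274 0.0382 0.0396] ((503.16156005859375, -149.1529083251953), (96.21553039550781, 46.05130386352539), 11.040947914123535)
top 72 ((507.92913818359375, -130.5411834716797), (25.09212875366211, 90.46076965332031), 77.57073211669922)
shift [ 0.149  -0.0075  0.0029] roll -6.2828 cur [ 0.489  -0.1546  0.1672] yaw -168.98 xaxis [-0.0174  0.0497 -0.9986]
```

View pics/w4.png

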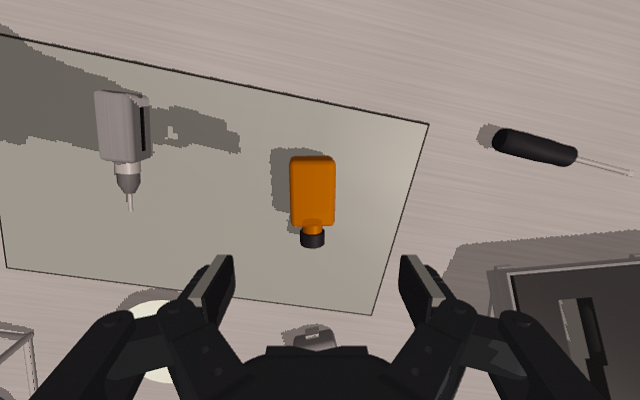

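Call:
apply_moves(
  commands=[
    [0.05, -0.0015, 0.001, 0, 1],
    [0.095, -0.003, 0.002, 0, 1],
    [0.13, -0.004, 0.003, 0, 1],
    [0.149, -0.0046, 0.0033, 0, 1],
    [0.149, -0.0046, 0.0033, 0, 1],
    [0.149, -0.0046, 0.0033, 0, -1],
    [0.149, -0.0046, 0.0033, 0, -1],
    [0.149, -0.0046, 0.0033, 0, -1],
    [0.149, -0.0046, 0.0033, 0, -1],
    [0.12, -0.003, 0.003, 0, -1],
    [0.07, -0.002, 0.002, 0, -1],
    [0.02, 0, 0, 0, -1],
  ],
  newtons=30,
)

```text
time: 11.6
ee_pos: [0.4883, -0.1535, 0.149]
tcp_rot: [98.6, 87.0, 109.6]
wrist_force: [1.8, -0.3, -1.0]
opening: 0.0453
```

```bash
python3 -c "
from st import *
go((.5502,.1964,.165),194.9); print(bot.get_obs()['q'].round(1),bot.get_obs()['wrist_force'].round(1))"
```

```text
shift [3.000e-04 3.321e-01 1.275e-01] roll -6.351 cur [ 0.4883 -0.1535  0.149 ] yaw -168.98 xaxis [-0.0177  0.0498 -0.9986]
[-18.8   0.8  -3.4  87.7   2.4 -29.8] [ 1.8 -0.3 -1. ]
```

Call:
apply_moves(
  commands=[
    [-0.02, 0.035, 0.013, 0, -1],
    [-0.02, 0.08, 0.03, -0.02, -1],
    [-0.02, 0.125, 0.048, -0.03, -1],
    [-0.015, 0.17, 0.065, -0.04, -1],
    [-0.01, 0.215, 0.083, -0.05, -1],
    [-0.005, 0.26, 0.1, -0.068, -1],
    [0, 0.3, 0.115, -0.068, -1],
    [0, 0.332, 0.1275, -0.068, -1],
    [0, 0.332, 0.1275, -0.068, -1],
    [0, 0.332, 0.1275, -0.068, -1],
    [0, 0.332, 0.1275, -0.068, -1],
  ],
)

```text
time: 12.7
ee_pos: [0.5502, 0.1957, 0.1658]
tcp_rot: [94.3, 87.0, 109.2]
wrist_force: [1.0, -0.6, -0.7]
opening: 0.0454
```

```bash
python3 -c "
from st import *
go((.5502,.1964,.0915),194.9); print(bot.get_obs()['q'].round(1),bot.get_obs()['wrist_force'].round(1))"
```

```text
shift [ 0.0742 -0.0032  0.0005] roll -6.2836 cur [0.5502 0.1957 0.1658] yaw -165.13 xaxis [-0.0173  0.0497 -0.9986]
[18.1  8.8  7.  88.2  3.   3.2] [ 1.  -0.6 -0.7]
```

Call:
apply_moves(
  commands=[
    [0.015, -0.0006, 0, 0, -1],
    [0.025, -0.001, 0, 0, -1],
    [0.032, -0.0013, 0, 0, -1],
    [0.039, -0.0016, 0, 0, -1],
    [0.045, -0.002, 0, 0, -1],
    [0.051, -0.0022, 0, 0, -1],
    [0.056, -0.0024, 0, 0, -1],
    [0.061, -0.0026, 0, 0, -1],
    [0.066, -0.0028, 0, 0, -1],
    [0.07, -0.003, 0, 0, -1],
    [0.074, -0.0032, 0, 0, -1],
    [0.074, -0.0032, 0, 0, -1],
  ],
)

```text
time: 13.9
ee_pos: [0.5482, 0.1963, 0.0926]
tcp_rot: [96.3, 86.9, 111.2]
wrist_force: [-12.1, -1.7, 9.9]
opening: 0.0456
```

```bash
cat > held.py <<'E'
from st import *
def held(tag,yaw=14.9):
    """tilt of top face of held amber bottle/any item via wrist depth near TCP"""
    o=bot.get_obs(); print("F",o["wrist_force"].round(1),"op",round(o["opening"],4))
    c,T,W=shot(tag); return c,T,W
E
python3 - <<'E'
from held import *
c,T,W=held("w5"); go((.5502,.1964,.0915),194.9)
hsv=cv2.cvtColor(c["frame"],cv2.COLOR_BGR2HSV)
k=(hsv[...,0]>5)&(hsv[...,0]<20)&(hsv[...,1]>150)&(np.linalg.norm(W-T[:3,3],axis=-1)<.1)
print(k.sum()); m,n=planefit(W[k]); print("face",m.round(4),n.round(3),np.degrees(np.arccos(n[2])))
E
```

```text
F [-12.1  -1.7   9.9] op 0.0456
shift [ 0.0011 -0.0005  0.002 ] roll -6.2834 cur [0.5482 0.1963 0.0926] yaw -165.11 xaxis [-0.0194  0.0499 -0.9986]
13235
face [0.5417 0.1932 0.1122] [-0.387 -0.138  0.912] 24.23213933635702
```

View pics/w5.png

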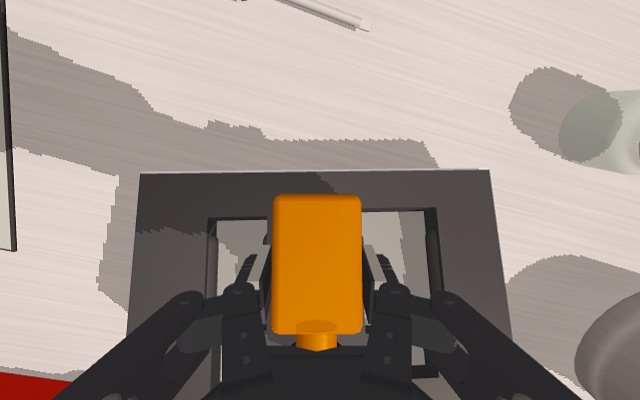

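Call:
apply_moves(
  commands=[
    [0.003, 0, 0.002, 0, -1],
    [0.005, 0, 0.003, 0, -1],
    [0.006, 0, 0.003, 0, -1],
    [0.006, 0, 0.003, 0, -1],
    [-0.008, 0, -0.004, 0, -1],
    [-0.02, 0, -0.011, 0, -1],
    [-0.035, 0, -0.019, 0, -1],
    [-0.035, 0, -0.019, 0, -1],
    [-0.035, 0, -0.019, 0, -1],
  ],
)

```text
time: 14.85
ee_pos: [0.5308, 0.1897, 0.1281]
tcp_rot: [94.9, 86.9, 109.8]
wrist_force: [0.4, 0.4, -1.4]
opening: 0.045
```

```bash
cat >> held.py <<'E'
F=np.array([.5804,.2096,.0903]); EX=np.array([.853,.228,.469]); EY=np.array([-.258,.966,0]); N_=np.array([-.4535,-.1207,.883])
HOME=dict(bottle=F-.022*EX+.05*EY-.002*N_, drill=F-.022*EX-.053*EY-.002*N_)
def bottleface(c,T,W):
    hsv=cv2.cvtColor(c["frame"],cv2.COLOR_BGR2HSV)
    k=(hsv[...,0]>3)&(hsv[...,0]<22)&(hsv[...,1]>130)&(np.linalg.norm(W-T[:3,3],axis=-1)<.11)
    return face(W[k],"bottle")
def face(p,name,half=.018):
    m,n=planefit(p); p=p[abs((p-m)@n)<.0025]
    x=EX-(EX@n)*n; x/=np.linalg.norm(x); y=np.cross(n,x); q=np.stack([(p-m)@x,(p-m)@y],-1)
    r=cv2.minAreaRect((q*1e3).astype(np.float32)); cx,cy=np.array(r[0])/1e3
    cen=m+cx*x+cy*y-half*n; d=cen-HOME[name]
    print(len(p),"pitch-tilt",np.degrees(np.arcsin(n@EX)).round(2),"roll",np.degrees(np.arcsin(n@EY)).round(2),"(0,0=parallel) rect",np.round(r[1],1),round(r[2],1))
    print("centre",cen.round(4),"rel home x,y,z mm",(np.array([d@EX,d@EY,d@N_])*1e3).round(1)); return cen,n
E
python3 - <<'E'
from held import *
c,T,W=held("w6"); bottleface(c,T,W); go(T[:3,3],194.9)
E
```

```text
F [ 0.4  0.4 -1.4] op 0.045
12383 pitch-tilt 0.66 roll -1.27 (0,0=parallel) rect [44.9 68.4] 87.9
centre [0.5301 0.1885 0.1317] rel home x,y,z mm [ -6.3 -57.4  63.9]
shift [-0.0007  0.      0.0002] roll -6.2834 cur [0.5306 0.1897 0.1274] yaw -165.11 xaxis [-0.0192  0.0499 -0.9986]
```

Call:
apply_moves(
  commands=[
    [0, 0.03, 0.003, 0, -1],
    [0, 0.057, 0.006, 0, -1],
    [0, 0.057, 0.006, 0, -1],
    [0.011, 0.0565, 0.012, 0, -1],
    [0.022, 0.056, 0.018, 0, -1],
    [0.033, 0.0555, 0.024, 0, -1],
    [0.033, 0.0555, 0.024, 0, -1],
    [0.033, 0.0555, 0.024, 0, -1],
  ],
)

```text
time: 15.7
ee_pos: [0.5389, 0.2505, 0.0965]
tcp_rot: [97.8, 86.9, 112.7]
wrist_force: [-0.3, -0.2, -1.3]
opening: 0.0457
```

```bash
python3 - <<'E'
from held import *
c,T,W=held("w7"); bottleface(c,T,W); go(T[:3,3],194.9)
E
```

```text
F [-0.3 -0.2 -1.3] op 0.0457
12380 pitch-tilt 0.82 roll -1.2 (0,0=parallel) rect [45.1 68.3] 88.1
centre [0.5382 0.2494 0.1001] rel home x,y,z mm [-0.4 -0.7 25. ]
shift [ 0.0007 -0.0002 -0.0002] roll -6.284 cur [0.5391 0.2507 0.0972] yaw -165.15 xaxis [-0.0196  0.0498 -0.9986]
```

View pics/w7.png

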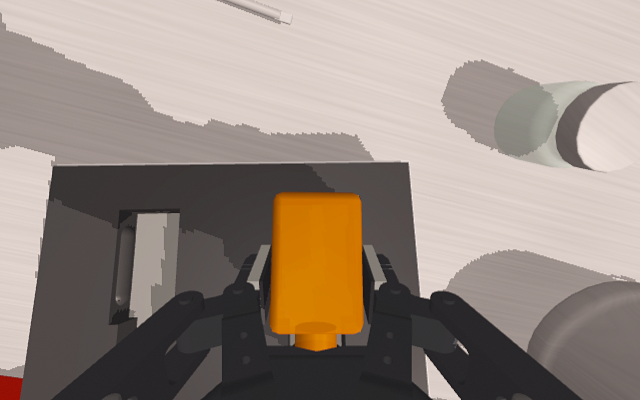

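Call:
apply_moves(
  commands=[
    [0.003, 0, 0.0015, 0, -1],
    [0.006, -0.0003, 0.003, 0, -1],
    [0.009, -0.0005, 0.0047, 0, -1],
    [0.011, -0.0006, 0.006, 0, -1],
    [0.013, -0.0007, 0.007, 0, -1],
    [0.0145, -0.0008, 0.0078, 0, -1],
    [0.0145, -0.0008, 0.0078, 0, -1],
    [0.0145, -0.0008, 0.0078, 0, -1],
  ],
  newtons=60,
)

```text
time: 16.55
ee_pos: [0.5464, 0.2526, 0.0833]
tcp_rot: [96.3, 86.9, 111.1]
wrist_force: [-4.1, -2.3, 6.1]
opening: 0.0446
```

```bash
python3 - <<'E'
from held import *
c,T,W=held("w8"); bottleface(c,T,W); go(T[:3,3],194.9)
E
```

```text
F [-4.1 -2.3  6.1] op 0.0446
12367 pitch-tilt 0.88 roll -1.29 (0,0=parallel) rect [44.9 68.2] 87.9
centre [0.5457 0.2517 0.0868] rel home x,y,z mm [ 0.3 -0.3  9.5]
shift [ 0. -0. -0.] roll -6.2837 cur [0.5464 0.2526 0.0833] yaw -165.13 xaxis [-0.0192  0.0498 -0.9986]
```

Call:
apply_moves(
  commands=[
    [0.002, 0, 0.001, 0, -1],
    [0.0035, 0, 0.002, 0, -1],
    [0.0035, 0, 0.002, 0, -1],
    [0.0035, 0, 0.002, 0, 1],
    [0.0035, 0, 0.002, 0, 1],
    [0.0035, 0, 0.002, 0, 1],
    [0.0035, 0, 0.002, 0, 1],
    [-0.02, 0, 0.0, 0, 1],
    [-0.05, 0, 0, 0, 1],
    [-0.07, 0, 0, 0, -1],
    [-0.07, 0, 0, 0, -1],
    [-0.07, 0, 0, 0, -1],
  ],
)

```text
time: 17.8
ee_pos: [0.5481, 0.2491, 0.1529]
tcp_rot: [95.9, 86.9, 110.8]
wrist_force: [-0.3, -0.0, -0.5]
opening: 0.0444
```

```bash
python3 - <<'E'
from held import *
c,T,W=held("w9"); bottleface(c,T,W); go(T[:3,3],194.9)
E
```

```text
F [-0.3 -0.  -0.5] op 0.0444
5535 pitch-tilt 1.25 roll -0.99 (0,0=parallel) rect [44.4 68.3] 89.5
centre [0.5464 0.2516 0.0861] rel home x,y,z mm [ 0.5 -0.6  8.6]
shift [-0.0008  0.0001  0.0004] roll -6.2837 cur [0.5476 0.249  0.1521] yaw -165.13 xaxis [-0.0203  0.0492 -0.9986]
```

View pics/w9.png

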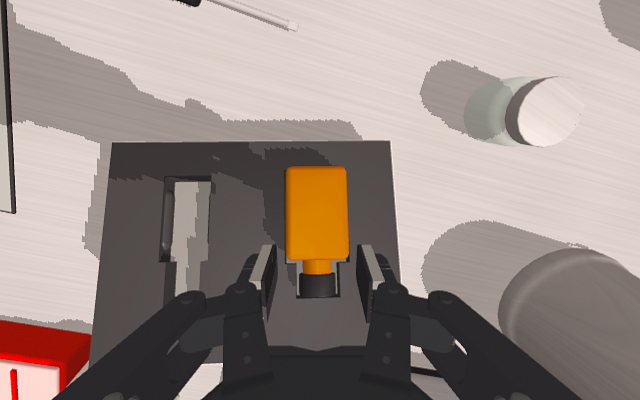

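The bottle sits centred, parallel to the foam and 8.6 mm above home. The view shows it in its cutout at about (317,213). Next I'll press it with the shut fingertips.

Call:
apply_moves(
  commands=[
    [0.0, 0, -0.021, 0, -1],
    [0.0, 0, -0.021, 0, -1],
    [0.02, 0.0005, -0.021, 0, -1],
    [0.034, 0.0007, -0.021, 0, -1],
    [0.042, 0.0006, -0.0195, 0, -1],
    [0.047, 0.0005, -0.0185, 0, -1],
    [0.05, 0.0004, -0.018, 0, -1],
    [0.053, 0.0004, -0.0172, 0, -1],
    [0.056, 0.0003, -0.0166, 0, -1],
    [0.058, 0.0003, -0.0162, 0, -1],
    [0.058, 0.0003, -0.0162, 0, -1],
    [0.058, 0.0003, -0.0162, 0, -1],
  ],
)

```text
time: 19.05
ee_pos: [0.5312, 0.248, 0.0956]
tcp_rot: [95.9, 87.0, 110.8]
wrist_force: [-1.9, -1.6, 5.1]
opening: -0.0003
```

```bash
python3 - <<'E'
from held import *
c,T,W=held("w10"); bottleface(c,T,W); go(T[:3,3],194.9)
E
```

```text
F [-1.9 -1.6  5.1] op -0.0003
3359 pitch-tilt 0.17 roll -0.91 (0,0=parallel) rect [44.8 68.2] 89.3
centre [0.5485 0.2524 0.0796] rel home x,y,z mm [-0.5 -0.5  1.8]
shift [-0.0001 -0.      0.    ] roll -6.2839 cur [0.5311 0.248  0.0955] yaw -165.14 xaxis [-0.0189  0.0497 -0.9986]
```

Call:
apply_moves(
  commands=[
    [0.002, 0, 0.001, 0, -1],
    [0.003, 0, 0.0015, 0, -1],
    [0.004, 0, 0.002, 0, -1],
    [0.005, 0, 0.0025, 0, -1],
    [0.005, 0, 0.0025, 0, -1],
  ],
)

```text
time: 19.6
ee_pos: [0.5325, 0.2489, 0.0937]
tcp_rot: [95.6, 86.9, 110.5]
wrist_force: [-15.1, -4.1, 22.2]
opening: 0.0001
```

```bash
python3 - <<'E'
from held import *
c,T,W=held("w11"); bottleface(c,T,W); go(T[:3,3],194.9)
E
```

```text
F [-15.1  -4.1  22.2] op 0.0001
3418 pitch-tilt 0.62 roll -0.16 (0,0=parallel) rect [68.4 44.7] 0.0
centre [0.5494 0.2529 0.0781] rel home x,y,z mm [-0.3 -0.2 -0. ]
shift [-0. -0.  0.] roll -6.2837 cur [0.5325 0.2489 0.0937] yaw -165.13 xaxis [-0.0189  0.0507 -0.9985]
```

The bottle is home: 0.0 mm height error, parallel, 27 N at the floor. Next is the drill.

```bash
python3 - <<'E'
from held import *
for t in ("w1","w4"):
    c,T=pickle.load(open(t+".pkl","rb")); W=cloud(c,T); t=blob(W,.48,-.337,.09,.012,.06); t=t[t[:,2]>.0365]; r=cv2.minAreaRect((t[:,:2]*1e3).astype(np.float32)); print(r)
go((.461,-.338,.19),184.5)
E
```

```text
((461.62255859375, -338.93365478515625), (62.05742645263672, 31.193796157836914), 5.051342964172363)
((460.54803466796875, -338.1497802734375), (61.071563720703125, 31.51365089416504), 3.240222930908203)
shift [-0.1245 -0.543  -0.2203] roll -6.1021 cur [0.5325 0.2489 0.0937] yaw -165.13 xaxis [-0.0189  0.0507 -0.9985]
```

Call:
apply_moves(
  commands=[
    [-0.04, 0, -0.002, 0, -1],
    [-0.085, 0, -0.005, 0, -1],
    [-0.12, -0.04, -0.02, 0, 1],
    [-0.12, -0.09, -0.04, 0.02, 1],
    [-0.1245, -0.135, -0.06, 0.04, 1],
    [-0.1245, -0.18, -0.08, 0.06, 1],
    [-0.1245, -0.225, -0.1, 0.08, 1],
    [-0.1245, -0.27, -0.12, 0.1, 1],
    [-0.1245, -0.315, -0.14, 0.12, 1],
    [-0.1245, -0.36, -0.155, 0.14, 1],
    [-0.1245, -0.405, -0.17, 0.16, 1],
    [-0.1245, -0.45, -0.19, 0.18, 1],
  ],
)

```text
time: 20.85
ee_pos: [0.4663, -0.2428, 0.1951]
tcp_rot: [104.9, 87.0, 109.4]
wrist_force: [0.7, 0.1, -0.9]
opening: 0.085
```

```bash
python3 - <<'E'
from held import *
go((.461,-.338,.17),184.2)
E
```

```text
shift [ 0.0204 -0.0957 -0.0125] roll -6.2776 cur [ 0.4663 -0.2428  0.1951] yaw -175.48 xaxis [-0.0177  0.0502 -0.9986]
```

Call:
apply_moves(
  commands=[
    [0.01, -0.04, -0.006, 0.005, 1],
    [0.02, -0.08, -0.012, 0.005, 1],
    [0.02, -0.096, -0.0125, 0.005, 1],
    [0.02, -0.096, -0.0125, 0.005, 1],
    [0.02, -0.096, -0.0125, 0.005, 1],
  ],
)

```text
time: 21.35
ee_pos: [0.4613, -0.3378, 0.1708]
tcp_rot: [104.8, 86.9, 109.0]
wrist_force: [-0.3, -0.5, 0.8]
opening: 0.0854
```

```bash
python3 - <<'E'
from held import *
c,T,W=held("w12"); f=blob(W,.461,-.338,.1,-.02,.012); print("mat z",np.median(f[:,2]))
t=blob(W,.48,-.337,.085,.012,.06); print(len(t),cv2.minAreaRect((t[:,:2]*1e3).astype(np.float32)),np.percentile(t[:,2],95)); t=t[t[:,2]>.0365]; print(cv2.minAreaRect((t[:,:2]*1e3).astype(np.float32)))
go((.461,-.337,.018),184.2)
E
```

```text
F [-0.3 -0.5  0.8] op 0.0854
mat z 0.002748813262994615
2423 ((487.5101318359375, -336.9990234375), (117.03923797607422, 31.913175582885742), 3.6338083744049072) 0.03958598100882845
((460.27471923828125, -339.01007080078125), (59.91587829589844, 31.048999786376953), 4.689846038818359)
shift [ 0.1529 -0.0074  0.0016] roll -6.2818 cur [ 0.4615 -0.3374  0.1711] yaw -175.72 xaxis [-0.017   0.05   -0.9986]
```

Call:
apply_moves(
  commands=[
    [0.05, -0.003, 0.001, 0, 1],
    [0.095, -0.0055, 0.001, 0, 1],
    [0.13, -0.0075, 0.001, 0, 1],
    [0.151, -0.0084, 0.001, 0, 1],
    [0.151, -0.0084, 0.001, 0, 1],
    [0.151, -0.0084, 0.001, 0, -1],
    [0.151, -0.0084, 0.001, 0, -1],
    [0.151, -0.0084, 0.001, 0, -1],
    [0.151, -0.0084, 0.001, 0, -1],
    [0.151, -0.0084, 0.001, 0, -1],
    [0.12, -0.006, 0.001, 0, -1],
    [0.07, -0.003, 0, 0, -1],
  ],
  newtons=35,
)

```text
time: 22.6
ee_pos: [0.4589, -0.3358, 0.099]
tcp_rot: [107.9, 86.7, 112.1]
wrist_force: [1.3, -0.8, -1.5]
opening: 0.0311
```

```bash
python3 - <<'E'
from held import *
print(bot.get_obs()["wrist_force"]); go((.5502,.1964,.19),194.9)
E
```

```text
[ 1.27023778 -0.76018327 -1.48826822]
shift [-0.0643  0.5282  0.129 ] roll -6.4687 cur [ 0.4589 -0.3358  0.099 ] yaw -175.73 xaxis [-0.0218  0.0535 -0.9983]
```

Call:
apply_moves(
  commands=[
    [-0.03, 0.03, 0.008, 0, -1],
    [-0.05, 0.075, 0.018, -0.02, -1],
    [-0.064, 0.12, 0.03, -0.04, -1],
    [-0.064, 0.167, 0.041, -0.06, -1],
    [-0.064, 0.214, 0.053, -0.08, -1],
    [-0.064, 0.261, 0.065, -0.1, -1],
    [-0.064, 0.308, 0.076, -0.12, -1],
    [-0.064, 0.355, 0.088, -0.14, -1],
    [-0.064, 0.402, 0.1, -0.16, -1],
    [-0.064, 0.449, 0.111, -0.185, -1],
    [-0.064, 0.49, 0.122, -0.185, -1],
    [-0.064, 0.5235, 0.13, -0.185, -1],
  ],
)

```text
time: 23.8
ee_pos: [0.5515, 0.1942, 0.1898]
tcp_rot: [96.7, 86.7, 111.6]
wrist_force: [0.3, -0.2, -1.5]
opening: 0.0314
```

```bash
python3 - <<'E'
from held import *
go((.5524,.1921,.150),194.9); print(bot.get_obs()["q"].round(1))
E
```

```text
shift [ 0.0396 -0.0046  0.0006] roll -6.2829 cur [0.5515 0.1942 0.1898] yaw -165.08 xaxis [-0.0213  0.0538 -0.9983]
[17.8  9.3 10.2 91.1  3.3  2.9]
```

Call:
apply_moves(
  commands=[
    [0.03, -0.004, 0.001, 0, -1],
    [0.045, -0.005, 0.001, 0, -1],
    [0.054, -0.0055, 0.001, 0, -1],
    [0.062, -0.006, 0.001, 0, -1],
    [0.069, -0.0063, 0.001, 0, -1],
    [0.075, -0.0067, 0.0013, 0, -1],
    [0.081, -0.007, 0.0015, 0, -1],
    [0.086, -0.0072, 0.0017, 0, -1],
    [0.091, -0.0074, 0.0018, 0, -1],
    [0.095, -0.0076, 0.002, 0, -1],
    [0.098, -0.0078, 0.002, 0, -1],
    [0.1, -0.0079, 0.002, 0, -1],
  ],
)

```text
time: 25.0
ee_pos: [0.5519, 0.1923, 0.0925]
tcp_rot: [97.0, 86.6, 111.9]
wrist_force: [-21.2, -2.4, 25.9]
opening: 0.031
```

```bash
cat >> held.py <<'E'
def drillface(c,T,W,cen=None):
    """drill's top face: light grey points near the given centre / under the gripper"""
    C=T[:3,3] if cen is None else np.array(cen)
    hsv=cv2.cvtColor(c["frame"],cv2.COLOR_BGR2HSV); L=W-C
    a,b,h=L@EX,L@EY,L@N_
    k=(abs(b)<.022)&(a>-.045)&(a<.05)&(h>.004)&(h<.035)&(hsv[...,2]>110)
    return face(W[k],"drill")
E
python3 - <<'E'
from held import *
c,T,W=held("w13"); go((.5524,.1921,.0886),194.9); drillface(c,T,W)
E
```

```text
F [-21.2  -2.4  25.9] op 0.031
shift [ 0.0036 -0.0006  0.0005] roll -6.283 cur [0.5519 0.1923 0.0923] yaw -165.09 xaxis [-0.0221  0.0547 -0.9983]
7766 pitch-tilt 2.3 roll -2.54 (0,0=parallel) rect [42.6 60.8] 88.3
centre [0.5522 0.1925 0.0958] rel home x,y,z mm [-3.3 43.7 21.7]
```

View pics/w13.png

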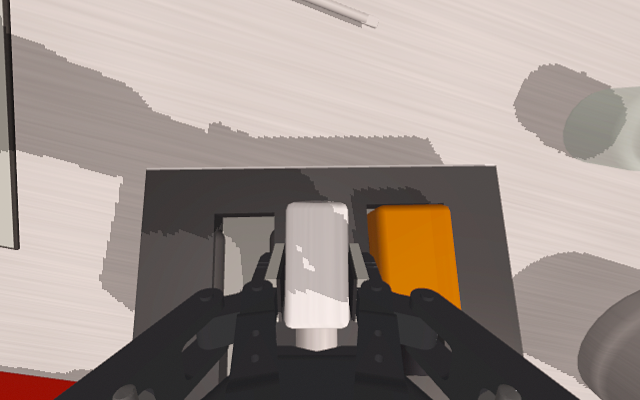

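Call:
apply_moves(
  commands=[
    [-0.009, 0.0005, -0.005, 0, -1],
    [-0.0176, 0.001, -0.0095, 0, -1],
    [-0.0176, 0.001, -0.0095, 0, -1],
    [-0.02, -0.02, -0.008, 0, -1],
    [-0.022, -0.0426, -0.006, 0, -1],
    [-0.022, -0.0426, -0.006, 0, -1],
    [-0.016, -0.043, -0.003, 0, -1],
    [-0.0107, -0.0432, 0, 0, -1],
    [-0.0107, -0.0432, 0, 0, -1],
    [-0.0107, -0.0432, 0, 0, -1],
  ],
)

```text
time: 26.05
ee_pos: [0.5629, 0.1506, 0.0999]
tcp_rot: [97.9, 86.6, 112.9]
wrist_force: [-0.4, -0.2, -1.6]
opening: 0.0312
```

```bash
python3 - <<'E'
from held import *
c,T,W=held("w14"); go(T[:3,3],194.9); drillface(c,T,W)
k=(np.linalg.norm(W-T[:3,3],axis=-1)<.1); hsv=cv2.cvtColor(c["frame"],cv2.COLOR_BGR2HSV)
L=W-HOME["drill"]; a,b,h=L@EX,L@EY,L@N_
for lo in (-.025,-.02,-.015,-.01): # bright-face lateral edges behind pads
    q=b[(a>lo)&(a<lo+.005)&(h>.03)&(hsv[...,2]>110)&(abs(b)<.03)]; print(lo,len(q),np.percentile(q,[1,99]).round(4) if len(q) else "")
# rim of drill cutout in this view
m=(a>-.07)&(a<-.03)&(h<-.004)&(abs(b)<.03); print("cut pts",m.sum(), np.percentile(b[m],[2,98]).round(4) if m.sum()>20 else "")
E
```

```text
F [-0.4 -0.2 -1.6] op 0.0312
shift [ 0.0003  0.     -0.0001] roll -6.2823 cur [0.563  0.1505 0.1002] yaw -165.05 xaxis [-0.0226  0.0547 -0.9982]
7794 pitch-tilt 2.66 roll -2.58 (0,0=parallel) rect [42.6 61.3] 88.5
centre [0.563  0.1508 0.1032] rel home x,y,z mm [-0.2  0.6 28.4]
-0.025 624 [-0.0157  0.0151]
-0.02 625 [-0.0158  0.015 ]
-0.015 638 [-0.0158  0.0147]
-0.01 781 [-0.0221  0.021 ]
cut pts 26 [-0.0245  0.017 ]
```

View pics/w14.png

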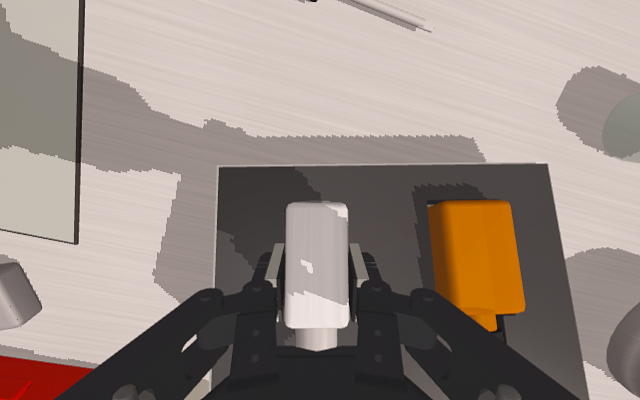

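Call:
apply_moves(
  commands=[
    [0.004, -0.0002, 0.0023, 0, -1],
    [0.007, -0.0004, 0.0042, 0, -1],
    [0.01, -0.0005, 0.006, 0, -1],
    [0.0125, -0.0007, 0.0075, 0, -1],
    [0.0145, -0.0008, 0.0085, 0, -1],
    [0.0163, -0.0009, 0.0095, 0, -1],
    [0.0163, -0.0009, 0.0095, 0, -1],
    [0.0163, -0.0009, 0.0095, 0, -1],
  ],
  newtons=60,
)

```text
time: 26.9
ee_pos: [0.5719, 0.1526, 0.0846]
tcp_rot: [97.6, 86.6, 112.6]
wrist_force: [-3.6, -3.1, 4.7]
opening: 0.0307
```

```bash
python3 - <<'E'
from held import *
c,T,W=held("w15"); go(T[:3,3],194.9); drillface(c,T,W)
E
```

```text
F [-3.6 -3.1  4.7] op 0.0307
shift [ 0.  0. -0.] roll -6.2824 cur [0.5719 0.1526 0.0846] yaw -165.06 xaxis [-0.0224  0.0541 -0.9983]
7780 pitch-tilt 2.73 roll -2.56 (0,0=parallel) rect [42.4 60.9] 88.4
centre [0.5722 0.1526 0.0879] rel home x,y,z mm [ 0.9  0.1 10.5]
```

Call:
apply_moves(
  commands=[
    [0.002, 0, 0.001, 0, -1],
    [0.004, -0.0002, 0.002, 0, -1],
    [0.004, -0.0002, 0.002, 0, -1],
    [0.004, -0.0002, 0.002, 0, 1],
    [0.004, -0.0002, 0.002, 0, 1],
    [0.004, -0.0002, 0.002, 0, 1],
    [0.004, -0.0002, 0.002, 0, 1],
    [-0.02, 0, 0.0, 0, 1],
    [-0.05, 0, 0, 0, 1],
    [-0.07, 0, 0, 0, -1],
    [-0.07, 0, 0, 0, -1],
    [-0.07, 0, 0, 0, -1],
  ],
)

```text
time: 28.15
ee_pos: [0.5737, 0.1487, 0.1542]
tcp_rot: [97.4, 86.7, 112.3]
wrist_force: [-0.4, -0.0, -0.6]
opening: 0.0443
```

```bash
python3 - <<'E'
from held import *
c,T,W=held("w16"); cen,n=drillface(c,T,W,HOME["drill"]+.005*N_); bottleface(c,T,W) if 0 else None
tgt=HOME["drill"]+.018*N_-.011*np.array([.966,.258,0]); print("home press TCP",tgt.round(4)); go(tgt,194.9)
a=cen+.018*n-.011*np.array([.966,.258,0])+.012*N_; print("hover"); go(a,194.9)
E
```

```text
F [-0.4 -0.  -0.6] op 0.0443
3459 pitch-tilt 3.16 roll -2.35 (0,0=parallel) rect [31.1 61.8] 89.0
centre [0.5731 0.152  0.0865] rel home x,y,z mm [ 0.8 -0.8  9. ]
home press TCP [0.5574 0.1486 0.0941]
shift [ 0.0596  0.0006 -0.0148] roll -6.2826 cur [0.5733 0.1486 0.1535] yaw -165.07 xaxis [-0.0234  0.0538 -0.9983]
hover
shift [ 0.0403  0.0002 -0.0232] roll -6.2826 cur [0.5733 0.1486 0.1535] yaw -165.07 xaxis [-0.0234  0.0538 -0.9983]
```

Call:
apply_moves(
  commands=[
    [0.0, 0.002, -0.027, 0, -1],
    [0.0, 0.002, -0.027, 0, -1],
    [0.022, 0.002, -0.027, 0, -1],
    [0.04, 0.002, -0.027, 0, -1],
    [0.046, 0.002, -0.0255, 0, -1],
    [0.05, 0.002, -0.0238, 0, -1],
    [0.053, 0.002, -0.0225, 0, -1],
    [0.056, 0.002, -0.021, 0, -1],
    [0.0585, 0.002, -0.0198, 0, -1],
    [0.0605, 0.002, -0.019, 0, -1],
    [0.0615, 0.002, -0.0185, 0, -1],
    [0.0615, 0.002, -0.0185, 0, -1],
  ],
)

```text
time: 29.4
ee_pos: [0.5535, 0.1493, 0.0935]
tcp_rot: [98.2, 86.6, 113.1]
wrist_force: [-4.7, -0.3, 5.5]
opening: 0.0002
```

```bash
python3 - <<'E'
from held import *
c,T,W=held("w17"); cen,n=drillface(c,T,W,HOME["drill"]-.004*N_); go(T[:3,3],194.9)
E
```

```text
F [-4.7 -0.3  5.5] op 0.0002
1170 pitch-tilt 1.55 roll -1.94 (0,0=parallel) rect [31.2 61.4] 87.9
centre [0.5764 0.1523 0.08  ] rel home x,y,z mm [ 0.8 -1.3  1.7]
shift [ 0.  0. -0.] roll -6.2825 cur [0.5535 0.1493 0.0935] yaw -165.06 xaxis [-0.0231  0.0542 -0.9983]
```

Call:
apply_moves(
  commands=[
    [0.002, 0, 0.001, 0, -1],
    [0.003, 0, 0.0015, 0, -1],
    [0.004, 0, 0.002, 0, -1],
    [0.005, 0, 0.0025, 0, -1],
    [0.005, 0, 0.0025, 0, -1],
    [0.005, 0, 0.0025, 0, -1],
  ],
)

```text
time: 30.05
ee_pos: [0.554, 0.1501, 0.0912]
tcp_rot: [99.9, 86.6, 114.8]
wrist_force: [-19.7, -3.7, 22.9]
opening: -0.0003
```

```bash
python3 - <<'E'
from held import *
c,T,W=held("w18"); cen,n=drillface(c,T,W,HOME["drill"]-.004*N_); go(T[:3,3],194.9)
E
```

```text
F [-19.7  -3.7  22.9] op -0.0003
1188 pitch-tilt -0.17 roll -0.69 (0,0=parallel) rect [31.1 61.3] 89.4
centre [0.5769 0.1534 0.0787] rel home x,y,z mm [ 0.8 -0.4  0.2]
shift [ 0. -0.  0.] roll -6.2824 cur [0.554  0.1501 0.0912] yaw -165.05 xaxis [-0.0252  0.0544 -0.9982]
```

The drill is at the floor with about 30 N and parallel to the foam. Now I'll retreat and check both items.

Call:
apply_moves(
  commands=[
    [-0.02, 0, -0.005, 0, -1],
    [-0.06, 0, -0.02, 0, -1],
    [-0.1, 0, -0.02, 0, -1],
    [-0.13, 0, -0.02, 0, -1],
    [-0.13, 0, -0.02, 0, -1],
    [-0.13, 0, -0.02, 0, -1],
  ],
)

```text
time: 30.7
ee_pos: [0.5385, 0.1379, 0.222]
tcp_rot: [98.0, 86.6, 112.9]
wrist_force: [-0.1, -0.1, -0.4]
opening: -0.0003
```

```bash
python3 - <<'E'
from held import *
c,T,W=held("w19"); drillface(c,T,W,HOME["drill"]-.004*N_)
hsv=cv2.cvtColor(c["frame"],cv2.COLOR_BGR2HSV); L=W-HOME["bottle"]
k=(hsv[...,0]>3)&(hsv[...,0]<22)&(hsv[...,1]>130)&(np.linalg.norm(L,axis=-1)<.08)&(L@N_>.01); face(W[k],"bottle")
# bystanders vs start, by top camera
t=cams.camera("top"); d=pickle.load(open("c0.pkl","rb"))["top"]; A,B=cloud(d),cloud(t)
for n,x,y,r in (("screw",.403,.089,.1),("jar",.425,.405,.06)):
    print(n,[blob(M,x,y,r,.01,.1).mean(0).round(4).tolist() for M in (A,B)])
df=cv2.absdiff(d["frame"],t["frame"]).max(2); 
for n,(x0,y0,x1,y1) in dict(saucer=(381,113,421,148),square=(334,125,360,146),screw=(252,225,309,236),jar=(175,216,196,234)).items(): print(n,df[y0:y1,x0:x1].mean().round(1))
E
```

```text
F [-0.1 -0.1 -0.4] op -0.0003
1436 pitch-tilt -0.06 roll -0.41 (0,0=parallel) rect [31.3 58.1] 89.6
centre [0.5753 0.1531 0.0782] rel home x,y,z mm [-0.9 -0.3  0.5]
2633 pitch-tilt 0.01 roll -0.48 (0,0=parallel) rect [68.7 44.4] 0.2
centre [0.5494 0.2526 0.0786] rel home x,y,z mm [-0.1 -0.5  0.5]
screw [[0.4024, 0.0875, 0.0196], [0.402, 0.0704, 0.0212]]
jar [[0.4248, 0.4032, 0.0604], [0.4249, 0.4032, 0.0598]]
saucer 7.6
square 6.7
screw 18.6
jar 5.1
```

View pics/w19.png

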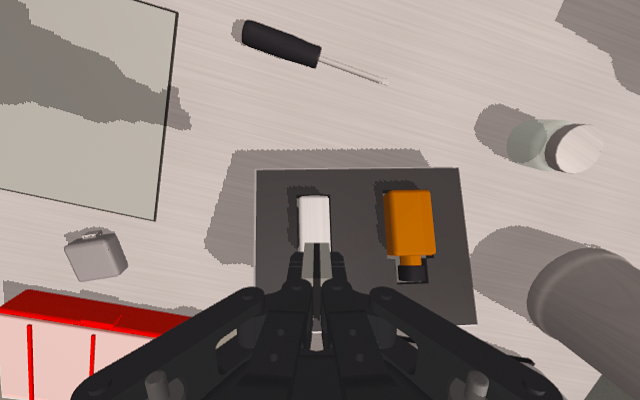

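The view shows the drill at (314,225) and the bottle at (410,230), both flat in their cutouts, with the gripper clear. The screwdriver lies undisturbed; the arm hides part of it from the top camera. I'll hand the job in.

```bash
python3 -c "
from workcell import bot
print(bot.job_done())"
```

```text
the job is handed in; nothing more can be done
None
```

Both the bottle and the drill are pressed home in their own cutouts, slim end uphill, and I handed the job in at about 31 s of the 67 s allowed.

**How it went:** The first bottle grasp ran joint 6 into its limit. I put the bottle back on the mat and regrasped it with the tool turned half round. I tipped each item to the slope on the flat foam between the cutouts and pushed it in while gripped. I then pressed it down with the shut fingertips until it met the floor, at about 27 N for the bottle and 30 N for the drill.

**Last checks (wrist camera, gripper clear of everything):**

| Item | Offset from home x, y, z (mm) | Tilt from the foam |
|---|---|---|
| Drill | -0.9, -0.3, +0.5 | under 0.5° |
| Bottle | -0.1, -0.5, +0.5 | under 0.5° |

- **Drill x:** the gripper partly hid the drill in that last view. The view before it, with the fingertips still pressing, gave +0.8 mm along the slope.
- **Bystanders:** the jar had not moved, and the saucer and tape measure looked unchanged in the top camera picture.
- **Disagreeing check:** the top camera put the screwdriver's centre 17 mm off its start. I took this as the arm hiding part of it, because nothing went near it and it lay as before in the last wrist picture, but I did not re-measure it.
- **Tool tilt:** the limit hit left the tool leaning about 3° for the rest of the job, and I did not correct it. It did not show in how the items lie.

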